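# Unhook the vial rack from the sloped sampler dock and seat it in the cooling block

### The arm

A 7-joint arm with a two-finger parallel gripper is mounted at the origin on the work surface. World frame = base frame: x ahead of the robot, y to its left, z up, the work surface at z = 0. Lengths are in m, angles in rad, forces in N, time in s.
With the tool pointing down it reaches from about 0.425 to 0.875 m from the base axis. Payload 8.4 kg.
Tool frame: the origin (TCP) lies between the finger pads; the fingertips stand robot.nose_length ahead of it and the grasp point (between the pads) is the TCP (robot.nose_length is the distance from the TCP to the fingertips, in m); z points along the fingers, y is the direction in which the jaws open and shut (so a half turn about z gives the same grasp; the last joint's range is limited). The gripper opens to 87 mm and grips with 3 to 60 N. Pads are 19 mm wide; open, the fingers measure 117 mm over their backs; the gripper's body (75 mm by 190 mm) begins 51 mm behind the grasp point.
Start: joints at [1.126, 0.333, 0.04, 1.465, -0.013, 1.343, -0.059], TCP at [0.22, -0.612, 0.242] pointing down, gripper open.
Joint ranges: [-2.58, 2.58], [-0.38, 2.09], [-1.3, 1.39], [0.25, 2.4], [-1.5, 4.64], [0.08, 2.09], [-2.65, 2.65]. Speed limits (rad/s): [2.22, 2.22, 2.79, 2.79, 3.14, 3.14, 3.14].

### API

Orientations are given as a unit quaternion [w, x, y, z].
In Python, from cell import status, eyes, robot gives the robot as it stands.
- The arm moves only by the tool apply_moves, never from a script. Its argument "motion" is one flat list of numbers, 4 for each row, row after row: the shift along the tool's x, y, z in cm, then the turn about the tool's z in rad. In form: [x, y, z, spin, x, y, z, spin, ...]. A call has exactly 5 rows; each row shifts and turns the commanded pose from where the row before left it, along the tool's axes as they then stand; what a row does not reach is not made up. A row lasts 1/8 s, in which the tool goes at most 62.5 mm and 10.7 degrees, less where a joint would pass 70% of its speed; a pose out of reach is approached as far as the arm can. A call with a gripper value outside its range is refused whole. "jaw" is the finger opening in cm, from 0 to 8.7, set as the call begins (left out, the last holds). The fingers move at their own pace and stop on an object; "newtons" is the grip in N (left out, the last holds). Time passes only in rows, so rows that do not move let the fingers close, or fill a call up. It gives the time, the measured TCP pose, the force and the opening at its end, in the units of the state.
- status.get_obs(): the state, without advancing time (a new reading comes with each control period).
- eyes.read_camera(name): name is "side" or "top" or "wrist"; returns the picture (480x640x3 uint8, red, green, blue); there is no depth.
- eyes.camera_info(name): a dict with "intrinsics" (3x3 intrinsics, pixels), "R" (3x3) and "t" (3): a world point X has camera coordinates R X + t; the wrist camera has in their place "hand_eye" (4x4, takes a point from camera to tool coordinates, whose origin is the TCP and whose axes are the flange's). Camera axes: x right, y down, z forward; pixel columns grow to the right and rows downward; lengths in m; the calibration is good to about 2 mm. A picture is of the moment at which its call begins: read the wrist's pose just before it. camera_info takes no time and is no camera call.
- robot.sign_off(): hands the job in, once; it reports no verdict.
The state is a dict: "time": time; "joint_pos": joint angles; "dq": joint speeds; "tau": joint torques, N m; "tcp_pos": TCP position; "ee_rot": TCP orientation; "wrist_force": force on the tool from outside, world axes, zero at the start; "ft_torque": the same for the moment, N m; "finger_gap": finger opening in m.
Only numpy, scipy, OpenCV 4.12 (cv2) and the standard library are available. Lean on these libraries where they do the work, as an engineer would, in place of code of your own. Each camera call takes 0.05 s, during which the arm holds its last target. There are 200 camera calls.

### The job

Take the vial rack out of the sloped dock without forcing it: raise its low end over the front lip while its tongue is still under the keeper, then draw it out. Then seat it, gently and flush, in the one pocket of the cooling block that lets it go fully down (the other has a raised boss in its floor), let go and leave it there, keeping the rack from tipping over and the other things on the bench where they are.

Things in the scene. Friction and masses are not known exactly. Their poses are not given: they have to be found in the camera images.
- rack_mid (a point): Middle of the loose grey vial rack (0.3 to 0.5 kg): centre of its 138 mm overall length, 15 mm above its flat underside. x along it towards the tongue, y across, z up out of the rack. Body 120 long (x -69 to +51), 66 wide, 30 high; eight vials rise 15 mm above it at its ends. At the start it lies on the dock's 30 degree slope, tongue uphill, z leaning 30 degrees to the dock's -x.
- rack_grip (a point): Point to pinch the metal handle plate on the rack's top, across its 14 mm thickness (y): rack x -9 mm, y 0, 58 mm above the underside. The plate is 50 long (x -34 to +16) and stands from 30 to 80 mm above the underside. Axes as rack_mid.
- rack_low (a point): Middle of the rack's low edge: x -69 mm, on the underside. Axes as rack_mid.
- rack_hook (a point): Tip of the rack's tongue: x +69 mm, 4 mm above the underside. The tongue is 18 long (x +51 to +69), 40 wide, 8 thick, its bottom level with the underside. Axes as rack_mid.
- dock: Fixed white and grey dock, 170 x 110 mm foot, 125 mm tall at its upper (+x) end; origin at the bench under its middle; x horizontal, uphill. Its plate, 90 wide, slopes up 30 degrees towards +x. The rack lies on it against a lip at the foot, its tongue under a keeper at the top; side guides 8 mm high stand 5 mm clear of it.
- dock_lip (a point): Middle of the top of the lip at the foot of the slope: 20 mm proud of the plate, 80 wide, 6 thick; its inner face is 3 mm uphill. To free the rack, raise its low end more than 20 mm off the plate, turning it about the tongue's tip (at least 9 degrees, 14 is comfortable, over 22 jams), then slide it 10 mm or more down the slope. Axes as dock.
- dock_keeper (a point): Point under the keeper, 6 mm above the plate, 138 mm up the slope from the lip's inner face. The keeper is a 60 mm wide overhang with its underside 12 mm and top 18 mm above the plate; it covers the slope from 128 mm up (10 mm of the tongue) to the end wall at 143 mm (5 mm of play), so that the rack cannot rise straight off. Axes as dock.
- block: Fixed aluminium cooling block, 159 (x) x 172 (y) x 32 mm high, origin at the bench under its middle. Two open pockets side by side in y, each 143 x 70 x 12 mm deep, no chamfer, take the rack either way round. One of them (which is not reported) has a round steel boss 28 mm across and 9 mm high mid-floor that keeps the rack 9 mm high; the other only a flat screw head.
- bay_a (a point): Centre of the floor of the pocket on the block's +y side, 20 mm above the bench. Axes as block.
- bay_b (a point): Centre of the floor of the pocket on the block's -y side, 20 mm above the bench. Axes as block.
- beaker: Bystander: glass beaker, 60 across, 70 high; origin at its underside. Leave alone.
- jar: Bystander: brown jar, 52 across, 65 high; origin at its underside. Leave alone.
- vial_box: Bystander: cardboard box 70 x 100 x 40; origin at its underside. Leave alone.
- wrench: Bystander: wrench 150 long lying on the bench. Leave alone.
- solvent: Bystander: brown bottle, 70 across, 130 high; origin at its underside. Leave alone.
- dish: Bystander: white dish, 80 across, 25 high; origin at its underside. Leave alone.
- driver: Bystander: screwdriver 160 long lying on the bench. Leave alone.

How it is judged:
On the way:
1. the rack's low edge is above the lip's top while its tongue is still under the keeper (z of rack_low in the frame of dock above 0.05 m and distance between rack_hook and dock_keeper below 0.014 m).
At the end, for the whole second after the job is handed in: The rack stands level (within 0.04 rad) and at rest, its underside within 2.5 mm of the floor of one of the two pockets and its middle within 8 mm of the pocket's centre (((z of rack_mid in the frame of bay_a below 0.0175 m and horizontal distance between rack_mid and bay_a below 0.008 m) or (z of rack_mid in the frame of bay_b below 0.0175 m and horizontal distance between rack_mid and bay_b below 0.008 m)) and angle between rack_mid's own z axis and vertical below 0.04 rad and linear speed of rack below 0.02 m/s); the robot touches nothing.
It fails at once if the rack is tipped more than about 50 degrees from level (angle between rack_mid's own z axis and vertical above 0.9 rad).
It fails at once if the rack is forced against the dock with more than 80 N (contact force between rack and dock above 80 N).
It fails at once if the rack is banged or pressed into the block with more than 80 N (contact force between rack and block above 80 N).
It fails at once if a bystander is moved more than 30 mm (distance of any of beaker, jar, vial_box, wrench, driver, solvent, dish from where it was at the start of the episode above 0.03 m).
It also fails if it takes over 51 s, if anything falls off the work surface, if the arm or the gripper's body presses on something with over 40 N, if the wrist force passes 120 N, or if a joint passes its speed limit or range.

## Working session

There is one attempt and no reset: what is moved stays moved. The work goes in short steps, Python scripts to look and compute and a tool call to move; the robot and the scene stay as the last step left them, time stands still between calls to the robot, and variables do not carry over. Pictures are saved under pics/ and viewed, about 8 in all and at most 12, crops included, and the job is handed in when it is done.

Besides the shell and the picture viewer there is one more tool, called as a command line: name --argument value ..., lists and objects as JSON in quotes. apply_moves: Moves the arm, as the interface text tells. Its arguments: {"type":"object","properties":{"motion":{"type":"array","items":{"type":"number"}},"jaw":{"type":"number"},"newtons":{"type":"number"}},"required":["motion"]}

```bash
ls; mkdir -p pics
python3 - <<'E'
from cell import status, eyes, robot
import cv2,numpy as np
o=status.get_obs();print(o)
print(robot.nose_length)
for n in ["side","top","wrist"]:
    print(n,eyes.camera_info(n))
for n in ["side","top"]:
    cv2.imwrite(f"pics/{n}0.png",eyes.read_camera(n)[:,:,::-1])
E
```

```text
pics
{'time': 0.0, 'joint_pos': array([ 1.1257799 ,  0.33392027,  0.03988585,  1.46628521, -0.01340733,
        1.34329913, -0.05848538]), 'dq': array([ 0.00071356, -0.00141401,  0.00179494, -0.00047537, -0.00037418,
       -0.00100212, -0.0011749 ]), 'tau': array([-1.44266926e-05, -6.56374311e+01,  1.33513916e+00, -4.03807676e+01,
       -5.96432621e-02,  4.48011677e-02,  1.28408697e-04]), 'tcp_pos': array([ 0.22014492, -0.61111092,  0.24064654]), 'ee_rot': array([-7.99495514e-04,  9.85089610e-01,  1.72040060e-01, -1.94839904e-04]), 'wrist_force': array([-0.22022602, -0.00819034, -0.52241657]), 'ft_torque': array([ 0.01724448, -0.03545644,  0.02358933]), 'finger_gap': 0.08704759178567616}
0.019
side {'intrinsics': array([[547.7734215 ,   0.        , 316.0955535 ],
       [  0.        , 547.7734215 , 242.73760939],
       [  0.        ,   0.        ,   1.        ]]), 'R': array([[-0.99563061, -0.09325919,  0.00473391],
       [-0.07424399,  0.75984111, -0.6458555 ],
       [ 0.05663494, -0.64338497, -0.763445  ]]), 't': array([0.55491213, 0.08048559, 1.37357146])}
top {'intrinsics': 
[... 188 characters left out ...]
1323,  0.00112692],
       [-0.97233103, -0.09868285, -0.21174055],
       [ 0.21077468,  0.02023274, -0.97732526]]), 't': array([-0.03453718,  0.56853179,  1.02221804])}
wrist {'intrinsics': array([[425.90156743,   0.        , 316.00018268],
       [  0.        , 425.90156743, 236.54821771],
       [  0.        ,   0.        ,   1.        ]]), 'hand_eye': array([[-2.53360886e-04, -9.60820244e-01, -2.77172139e-01,
         7.57654466e-02],
       [ 9.99998951e-01, -6.38669865e-04,  1.29986483e-03,
         5.72269365e-04],
       [-1.42595793e-03, -2.77171519e-01,  9.60819398e-01,
        -1.43868944e-01],
       [ 0.00000000e+00,  0.00000000e+00,  0.00000000e+00,
         1.00000000e+00]])}
```

View pics/top0.png

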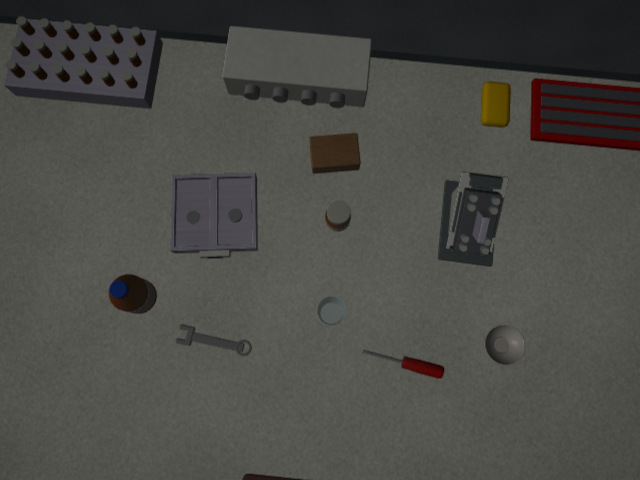

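View pics/side0.png

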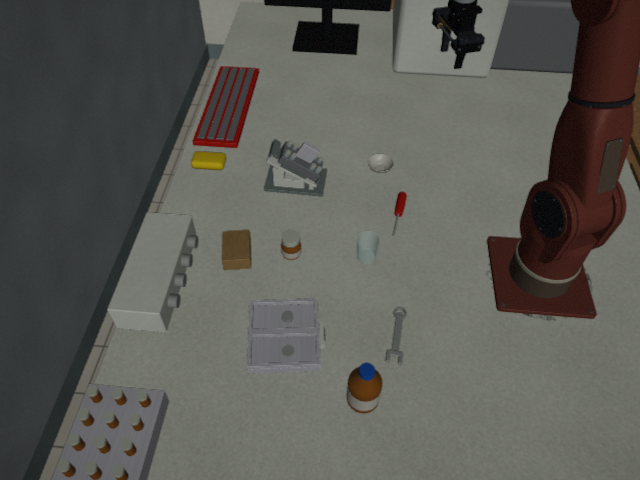

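The top view shows the dock near (473,220) with its keeper at the top, so uphill is roughly world +x. The block is near (214,212), with discs in both pockets. I need enlarged crops.

Run:
```python
import cv2,numpy as np
t=cv2.imread("pics/top0.png");s=cv2.imread("pics/side0.png")
def crop(im,x,y,w,h,k,g=1.8):
    c=cv2.resize(im[y:y+h,x:x+w],None,fx=k,fy=k,interpolation=cv2.INTER_CUBIC)
    c=np.clip(255*(c/255.)**0.6,0,255).astype(np.uint8)
    for i in range(0,w,10): cv2.putText(c,str(x+i) if i%20==0 else "",(i*k,8),0,.3,(0,255,255),1); cv2.line(c,(i*k,9),(i*k,13),(0,255,255),1)
    for i in range(0,h,10): cv2.putText(c,str(y+i) if i%20==0 else "",(0,i*k+3),0,.3,(0,255,255),1); cv2.line(c,(22,i*k),(26,i*k),(0,255,255),1)
    return c
cv2.imwrite("pics/crop_dock.png",crop(t,430,160,90,115,5))
a=crop(t,160,160,110,110,5)
b=crop(s,240,290,90,90,6)
cv2.imwrite("pics/crop_block.png",np.hstack([cv2.resize(a,(400,400)),cv2.resize(b,(400,400))]))
cv2.imwrite("pics/crop_blockT.png",crop(t,160,165,105,100,6))
```

```text
(no output)
```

View pics/crop_dock.png

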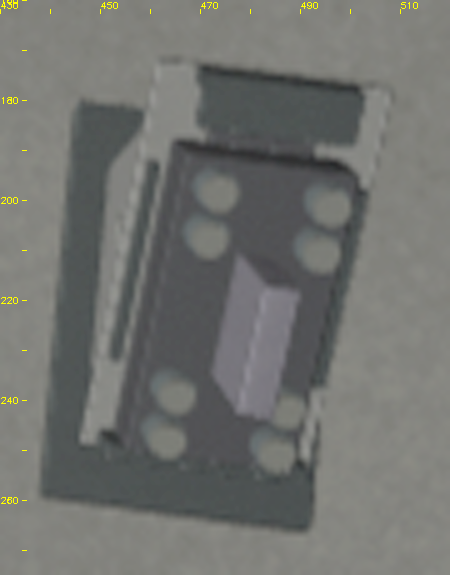

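View pics/crop_block.png

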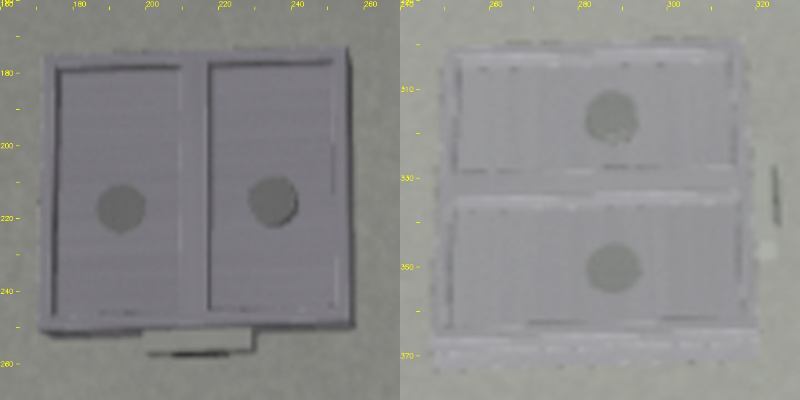

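Top crop: handle-top corners are near (483,218), (490,218), (484,243.6) and (477.6,242.4). The uphill body corners are near (465.6,188.4) and (501.4,194). In the block crop the right (-y) disc has a dark rim at its lower right, so it looks raised. I'll compute the poses.

```bash
cat > h.py <<'E'
import numpy as np
from cell import status, eyes, robot
from scipy.optimize import least_squares
from scipy.spatial.transform import Rotation as Ro
def proj(cam,X):
    i=eyes.camera_info(cam) if isinstance(cam,str) else cam
    c=(np.asarray(X)@np.array(i['R']).T+i['t']); p=c@i['intrinsics'].T; return p[:,:2]/p[:,2:]
def wristcam(obs):
    i=eyes.camera_info('wrist'); w,x,y,z=obs['ee_rot']; T=np.eye(4)
    T[:3,:3]=Ro.from_quat([x,y,z,w]).as_matrix(); T[:3,3]=obs['tcp_pos']
    M=np.linalg.inv(T@i['hand_eye']); return dict(intrinsics=i['intrinsics'],R=M[:3,:3],t=M[:3,3])
def ray(cam,uv,z):
    i=eyes.camera_info(cam) if isinstance(cam,str) else cam
    d=np.array(i['R']).T@np.linalg.inv(i['intrinsics'])@[*uv,1]; C=-np.array(i['R']).T@i['t']
    return C+d*(z-C[2])/d[2]
def rackR(yaw,tilt): return Ro.from_euler('ZY',[yaw,-tilt]).as_matrix()
# rack points relative to rack_mid, given x,y,height above underside (mm)
def rk(P): P=np.array(P,float); P[:,2]-=15; return P/1000
E
python3 - <<'E'
from h import *
# block
uv=np.array([(172.1,175.9),(255.7,173.2),(257.1,249.7),(171.5,251.0)])
loc=np.array([(79.5,86,32),(79.5,-86,32),(-79.5,-86,32),(-79.5,86,32)])/1000
f=lambda p:(proj('top',loc@Ro.from_euler('z',p[2]).as_matrix().T+[p[0],p[1],0])-uv).ravel()
r=least_squares(f,[.6,.2,0]);print('block',r.x,f(r.x).round(1))
Rb=Ro.from_euler('z',r.x[2]).as_matrix()
sv=[(a/400*90+240,b/400*90+290) for a,b in [(612,117),(613,268)]]
for n,s,d,d2 in (('a',1,(193.4,217.2),sv[1]),('b',-1,(235.6,215.0),sv[0])):
    for y in (37.5,):
      for z in (20,29):
        X=Rb@[0,s*y/1000,0]+[r.x[0],r.x[1],z/1000]
        print(n,z,X.round(4),proj('top',[X]).round(1),'meas',d,proj('side',[X]).round(1),'meas',np.round(d2,1))
uv=np.array([(483,218),(490,218),(484,243.6),(477.6,242.4),(465.6,188.4),(501.4,194)])
P=rk([(16,7,80),(16,-7,80),(-34,-7,80),(-34,7,80),(51,33,30),(51,-33,30)])
f=lambda p:(proj('top',P@rackR(p[3],np.radians(30)).T+p[:3])-uv).ravel()
r=least_squares(f,[.55,-.3,.08,0]);print('rack',r.x,f(r.x).round(1))
print('grip',rackR(r.x[3],np.pi/6)@[-.009,0,.043]+r.x[:3])
print('cam',-eyes.camera_info('top')['R'].T@eyes.camera_info('top')['t'])
for n,u in dict(jar=(338,222),beaker=(331,315),solv=(138,298),box=(334,165)).items(): print(n,ray('top',u,0.03))
o=status.get_obs();print(Ro.from_quat(np.roll(o['ee_rot'],-1)).as_matrix().round(3))
E
```

```text
block [0.60425667 0.23520975 0.13474509] [ 0.3 -0.1  0.5 -0.1 -0.  -0.7 -0.8  0.9]
a 20 [0.5992 0.2724 0.02  ] [[196.8 214. ]] meas (193.4, 217.2) [[285.9 346.3]] meas [377.9 350.3]
a 29 [0.5992 0.2724 0.029 ] [[195.9 212.8]] meas (193.4, 217.2) [[285.8 344.2]] meas [377.9 350.3]
b 20 [0.6093 0.198  0.02  ] [[233.5 212.8]] meas (235.6, 215.0) [[285.8 317.5]] meas [377.7 316.3]
b 29 [0.6093 0.198  0.029 ] [[232.9 211.6]] meas (235.6, 215.0) [[285.6 315.4]] meas [377.7 316.3]
rack [ 0.63161446 -0.27711951  0.09510426 -0.02115572] [-0.7 -1.4  0.2 -0.5  0.6  0.3 -0.7  0.6  0.4  1.2  0.2 -0.2]
grip [ 0.60232679 -0.27649982  0.12784335]
cam [3.40822324e-01 1.06056588e-03 1.11945966e+00]
jar [ 0.60907491 -0.01632189  0.03      ]
beaker [ 0.42192246 -0.02002428  0.03      ]
solv [0.41670548 0.35982732 0.03      ]
box [0.72896424 0.00313658 0.03      ]
[[ 0.941  0.339 -0.001]
 [ 0.339 -0.941  0.001]
 [-0.    -0.001 -1.   ]]
```

apply_moves --motion '[5.65,-2.4,-0.8,0,5.65,-2.4,-0.8,0,5.65,-2.4,-0.8,0,5.65,-2.4,-0.8,0,5.65,-2.4,-0.8,0]' --jaw 4.0

```text
time: 0.72
tcp_pos: [0.4465, -0.4012, 0.2816]
ee_rot: [-0.0, 0.985, 0.172, -0.0]
wrist_force: [-0.2, -0.8, -0.2]
finger_gap: 0.0454
```

apply_moves --motion '[5.65,-2.4,0,0,5.65,-2.4,0,0,5.65,-2.4,0,0,0,0,0,0.183,0,0,0,0.183]'

```text
time: 1.35
tcp_pos: [0.5809, -0.2767, 0.2807]
ee_rot: [-0.0, 1.0, -0.012, -0.001]
wrist_force: [0.1, -0.8, 0.1]
finger_gap: 0.0398
```

apply_moves --motion '[0,0,0,0,0,0,0,0,0,0,0,0,0,0,0,0,0,0,0,0]'

```text
time: 1.98
tcp_pos: [0.5804, -0.2778, 0.2816]
ee_rot: [-0.0, 1.0, -0.01, 0.0]
wrist_force: [0.1, 0.1, -0.5]
finger_gap: 0.04
```

Run:
```python
from h import *
import cv2,pickle
o=status.get_obs();im=eyes.read_camera('wrist');pickle.dump(o,open('w1.pkl','wb'))
print(o['tcp_pos'],Ro.from_quat(np.roll(o['ee_rot'],-1)).as_matrix().round(3)[:,0],o['time'],o['wrist_force'])
cv2.imwrite('pics/w1.png',im[:,:,::-1])
g=np.clip(255*(im[:,:,::-1]/255.)**.6,0,255).astype(np.uint8)
cv2.imwrite('pics/w1g.png',cv2.resize(g,(800,600),interpolation=cv2.INTER_CUBIC))
```

```text
[ 0.58041233 -0.27778578  0.28158853] [ 1.   -0.02  0.  ] 1.975 [ 0.06543397  0.14933585 -0.48294611]
```

View pics/w1g.png

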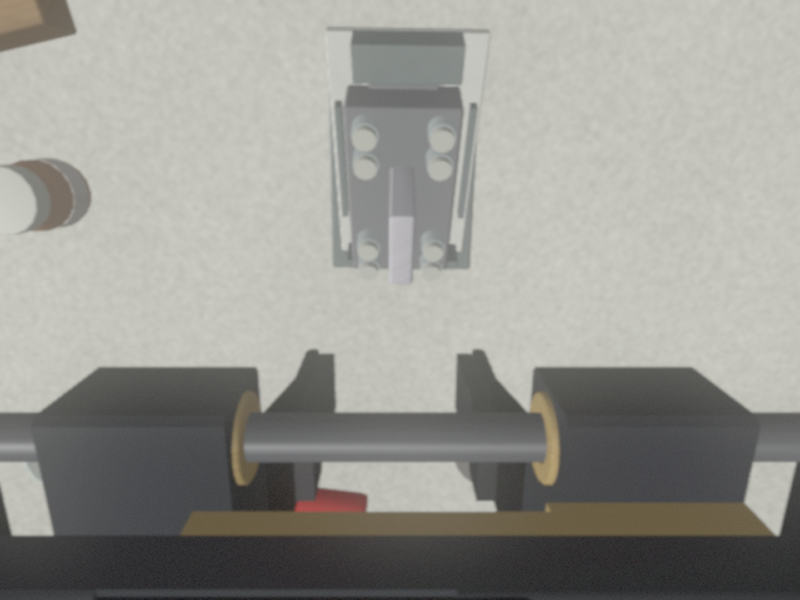

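The wrist view shows the rack cleanly. In the 800-px picture the handle-top corners are (390,215), (413,215), (412,284) and (389,284), its uphill base is (390,168) to (413,168), and the uphill body edge is (346,107) to (462,107).

Run:
```python
from h import *
import pickle
c=wristcam(pickle.load(open('w1.pkl','rb')))
uvw=np.array([(390,215),(413,215),(412,284),(389,284),(390,168),(413,168),(346,107),(462,107)])/1.25
P=rk([(16,7,80),(16,-7,80),(-34,-7,80),(-34,7,80),(16,7,30),(16,-7,30),(51,33,30),(51,-33,30)])
uvt=np.array([(483,218),(490,218),(484,243.6),(477.6,242.4),(465.6,188.4),(501.4,194)]);It=[0,1,2,3,6,7]
def f(p,both):
    X=P@rackR(p[3],np.radians(30)).T+p[:3]
    a=(proj(c,X)-uvw).ravel()
    return np.r_[a,(proj('top',X[It])-uvt).ravel()] if both else a
for b in (0,1):
    r=least_squares(f,[.63,-.28,.09,0],args=(b,),loss='soft_l1');R=rackR(r.x[3],np.pi/6)
    print(r.x.round(4),f(r.x,b).round(1)[:16]);
    for n,q in dict(grip=(-9,0,58),low=(-69,0,0),hook=(69,0,4)).items(): print(n,(R@rk([q])[0]+r.x[:3]).round(4))
```

```text
[ 0.6375 -0.2838  0.0788 -0.0299] [-0.9  0.7  1.8  0.9  0.2 -0.5 -0.2 -0.7 -0.1 -3.1  0.3 -2.9 -2.9  0.6
  0.8  1.7]
grip [ 0.6082 -0.2829  0.1115]
low [ 0.5852 -0.2823  0.0313]
hook [ 0.7027 -0.2858  0.1037]
[ 0.6371 -0.2838  0.0755 -0.0306] [-0.9  0.7  1.6  0.9 -0.1 -1.1 -0.2 -1.3 -0.1 -2.7  0.1 -2.5 -2.4  1.5
  0.2  2.6]
grip [ 0.6078 -0.2829  0.1083]
low [ 0.5848 -0.2822  0.028 ]
hook [ 0.7023 -0.2858  0.1005]
```

apply_moves --motion '[2.8,0.5,0,0.01,0,0,4,0,0,0,4,0,0,0,3,0,0,0,0,0]' --jaw 4.0

```text
time: 2.65
tcp_pos: [0.6069, -0.2827, 0.169]
ee_rot: [-0.001, 1.0, -0.015, -0.002]
wrist_force: [-0.4, -0.0, 1.4]
finger_gap: 0.0398
```

apply_moves --motion '[0,0,2,0,0,0,2,0,0,0,1,0,0,0,1,0,0,0,0,0]'

```text
time: 3.28
tcp_pos: [0.608, -0.2831, 0.1108]
ee_rot: [-0.0, 1.0, -0.015, -0.001]
wrist_force: [-0.4, 0.8, 1.2]
finger_gap: 0.0401
```

apply_moves --motion '[0,0,0,0,0,0,0,0,0,0,0,0,0,0,0,0,0,0,0,0]' --jaw 0.8 --newtons 15

```text
time: 3.9
tcp_pos: [0.6084, -0.2829, 0.1118]
ee_rot: [-0.0, 1.0, -0.015, 0.0]
wrist_force: [-2.3, 2.1, 3.1]
finger_gap: 0.0141
```

Run:
```python
from h import *
import cv2
o=status.get_obs();im=eyes.read_camera('side')
print(o['tcp_pos'],o['finger_gap'],o['wrist_force'],o['ft_torque'])
c=cv2.resize(im[125:205,250:340,::-1],None,fx=6,fy=6,interpolation=cv2.INTER_CUBIC)
w=eyes.read_camera('wrist')[:,:,::-1][40:360,130:510]
cv2.imwrite('pics/g1.png',np.hstack([cv2.resize(c,(400,356)),cv2.resize(w,(400,356))]))
```

```text
[ 0.60844615 -0.28287281  0.11181199] 0.014145539977270414 [-2.2516204   2.11692962  3.08434562] [ 0.42738335  0.2558983  -0.0187728 ]
```

View pics/g1.png

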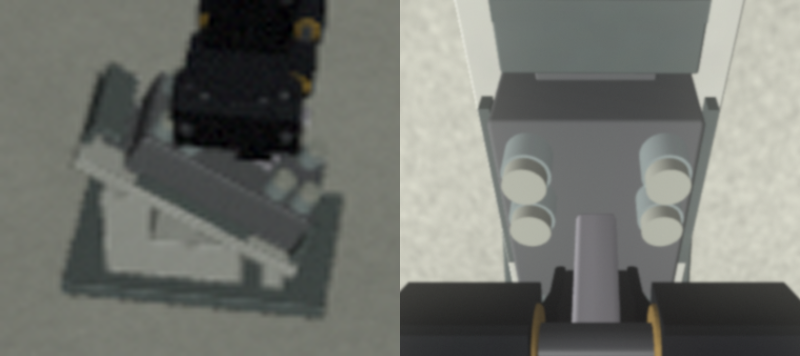

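apply_moves --motion '[0.03,0,-0.28,0,0.04,0,-0.28,0,0.04,0,-0.28,0,0.05,0,-0.3,0,0,0,0,0]'

```text
time: 4.62
tcp_pos: [0.6098, -0.2834, 0.123]
ee_rot: [0.0, 1.0, -0.015, -0.0]
wrist_force: [-0.1, -0.2, -5.3]
finger_gap: 0.0138
```

apply_moves --motion '[0.06,0,-0.28,0,0.07,0,-0.28,0,0.08,0,-0.28,0,0.1,0,-0.28,0,0,0,0,0]'

```text
time: 5.25
tcp_pos: [0.6133, -0.2834, 0.1346]
ee_rot: [0.0, 1.0, -0.015, 0.0]
wrist_force: [-0.3, -0.6, -4.1]
finger_gap: 0.0139
```

Run:
```python
from h import *
import cv2
o=status.get_obs();im=eyes.read_camera('side')
print(o['tcp_pos'],o['finger_gap'],o['wrist_force'],o['ft_torque'])
c=cv2.resize(im[125:205,250:340,::-1],None,fx=6,fy=6,interpolation=cv2.INTER_CUBIC)
w=eyes.read_camera('wrist')[:,:,::-1][40:360,130:510]
cv2.imwrite('pics/g2.png',np.hstack([cv2.resize(c,(400,356)),cv2.resize(w,(400,356))]))
```

```text
[ 0.61331166 -0.28340388  0.13458533] 0.01385722332045607 [-0.31619864 -0.57413716 -4.09382125] [-0.04852952  0.15348177  0.02021257]
```

View pics/g2.png

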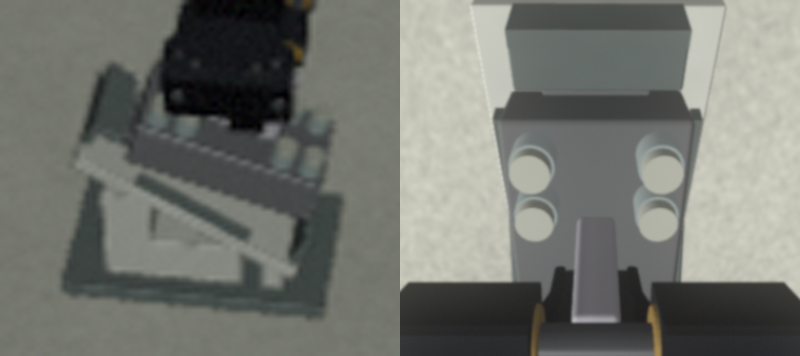

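Rack pivoted to about 16–17°. The low end is clear of the lip, the tongue is still under the keeper, and wrist force is only the rack's weight. Next I draw it out down the slope.

apply_moves --motion '[-0.45,0,0.26,0,-0.45,0,0.26,0,-0.45,0,0.26,0,-0.45,0,0.26,0,-0.45,0,0.2,0]'

```text
time: 5.98
tcp_pos: [0.5902, -0.2827, 0.1216]
ee_rot: [-0.0, 1.0, -0.015, -0.0]
wrist_force: [-0.7, 0.2, -4.6]
finger_gap: 0.0143
```

apply_moves --motion '[-0.3,0,-0.3,0,-0.3,0,-0.5,0,-0.3,0,-0.8,0,0,0,-1,0,0,0,0,0]' --newtons 25

```text
time: 6.6
tcp_pos: [0.5824, -0.2826, 0.1493]
ee_rot: [0.0, 1.0, -0.015, 0.001]
wrist_force: [-0.5, -0.7, -3.6]
finger_gap: 0.0137
```

apply_moves --motion '[0,0,-2.5,0,0,0,-4,0,0,-1,-4,0,0,-3,-1.5,0,-0.5,-4,0,0]'

```text
time: 7.22
tcp_pos: [0.5797, -0.2024, 0.2693]
ee_rot: [0.0, 1.0, -0.016, 0.001]
wrist_force: [0.3, 0.5, -4.2]
finger_gap: 0.0138
```

apply_moves --motion '[-0.5,-4.5,0,0,-0.5,-4.5,0,0,-0.5,-4.5,0,0,-0.5,-4.5,0,0,-0.5,-4.5,0,0]'

```text
time: 7.85
tcp_pos: [0.5605, 0.0248, 0.2678]
ee_rot: [0.0, 1.0, -0.015, 0.0]
wrist_force: [0.1, 1.7, -4.4]
finger_gap: 0.0137
```

apply_moves --motion '[0,-4,0,0,0,-2.5,0,0,0,-1,0,0,0,0,0,0,0,0,0,0]'

```text
time: 8.48
tcp_pos: [0.5633, 0.0966, 0.2677]
ee_rot: [0.0, 1.0, -0.016, -0.0]
wrist_force: [0.4, 1.0, -3.2]
finger_gap: 0.0141
```

Run:
```python
from h import *
import cv2,pickle
o=status.get_obs();im=eyes.read_camera('wrist');pickle.dump(o,open('w2.pkl','wb'))
print(o['tcp_pos'],o['finger_gap'],o['wrist_force'],o['time'])
g=np.clip(255*(im[:,:,::-1]/255.)**.7,0,255).astype(np.uint8)
cv2.imwrite('pics/w2.png',im[:,:,::-1]);cv2.imwrite('pics/w2g.png',cv2.resize(g,(800,600),interpolation=cv2.INTER_CUBIC))
```

```text
[0.56330322 0.09661199 0.26769079] 0.014070693997364575 [ 0.39067055  0.96060961 -3.23638742] 8.475
```

View pics/w2g.png

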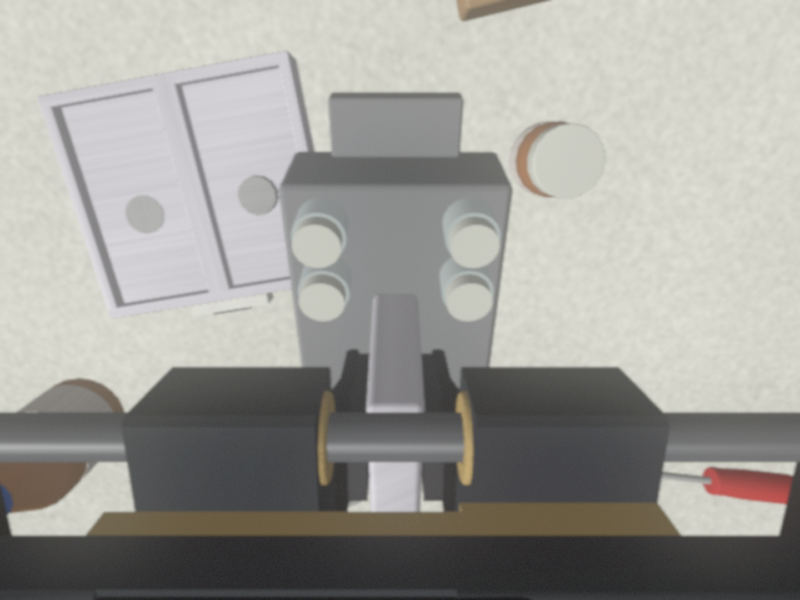

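The right (-y) disc shows a raised dark side and the left one is flat, so the target is bay_a. Pocket-edge corners in the 800-px picture are (53,105), (155,89), (119,306), (209,291) for A, and (178,84), (281,66), (228,288) for B. The outer corners are (41,98), (289,53) and (113,317).

Run:
```python
from h import *
import pickle
o=pickle.load(open('w2.pkl','rb'));c=wristcam(o)
uv=np.array([(41,98),(289,53),(113,317),(53,105),(155,89),(119,306),(209,291),(178,84),(281,66),(228,288)])/1.25
L=np.array([(79.5,86),(79.5,-86),(-79.5,86),(71.5,78),(71.5,8),(-71.5,78),(-71.5,8),(71.5,-8),(71.5,-78),(-71.5,-8)])
L=np.c_[L,np.full(len(L),32)]/1000
def X(p,L): return np.asarray(L)@Ro.from_euler('z',p[2]).as_matrix().T+[p[0],p[1],0]
f=lambda p:(proj(c,X(p,L))-uv).ravel()
r=least_squares(f,[.6,.235,.13],loss='soft_l1');p=r.x;print(p,f(p).round(1))
for n,y,d in(('a',.043,(145,214)),('b',-.043,(258,195))):
  for z in(.02,.029): q=X(p,[(0,y,z)]);print(n,q.round(4),'proj',proj(c,q)*1.25,d,'top',proj('top',q).round(1))
uvt=np.array([(172.1,175.9),(255.7,173.2),(257.1,249.7)]);print('topres',(proj('top',X(p,L[[0,1]]))-uvt[:2]).round(1))
# rack in hand: fit tilt, offset
uw=np.array([(283,184),(510,186),(330,95),(462,95),(373,294),(417,294)])/1.25
P=rk([(51,33,30),(51,-33,30),(69,20,8),(69,-20,8),(16,7,80),(16,-7,80)])
def g(q): return (proj(c,P@rackR(q[4],q[3]).T+q[:3])-uw).ravel()
r=least_squares(g,[*(o['tcp_pos']+[.01,0,-.04]),.26,-.03],loss='soft_l1');q=r.x;print('rack',q.round(4),g(q).round(1))
R=rackR(q[4],q[3]);print('grip-tcp',R@[-.009,0,.043]+q[:3]-o['tcp_pos'])
print('low',R@[-.069,0,-.015]+q[:3]-o['tcp_pos'])
```

```text
[0.60921929 0.23474115 0.12794455] [-2.1 -2.   1.  -1.7 -1.5  1.   0.7  0.8 -0.2 -0.7 -0.7  0.5  0.4  0.9
  0.   0.1 -0.  -0.   2.   0.6]
a [[0.6037 0.2774 0.02  ]] proj [[143.10411275 201.67525532]] (145, 214) top [[194.7 211.6]]
a [[0.6037 0.2774 0.029 ]] proj [[137.37795626 203.02931983]] (145, 214) top [[193.8 210.5]]
b [[0.6147 0.1921 0.02  ]] proj [[258.49824425 182.40527886]] (258, 195) top [[236.8 210.5]]
b [[0.6147 0.1921 0.029 ]] proj [[255.37728342 183.32814769]] (258, 195) top [[236.1 209.4]]
topres [[ 1.2 -2.7]
 [ 1.3 -2.1]]
rack [ 0.5859  0.0946  0.2405 -0.1018 -0.0326] [  0.3 -30.2  -0.3 -31.7   4.    0.7  -3.6   0.8  -6.8   0.4  11.    0.3]
grip-tcp [ 0.01800537 -0.00184591  0.01648473]
low [-0.04754365  0.00028963 -0.03511726]
```

Run:
```python
from h import *
import pickle,cv2
o=pickle.load(open('w2.pkl','rb'));c=wristcam(o)
uw=np.array([(283,184),(510,186),(297,154),(495,154),(330,95),(462,95),(373,294),(417,294)])/1.25
P=rk([(51,33,30),(51,-33,30),(51,33,0),(51,-33,0),(69,20,8),(69,-20,8),(16,7,30),(16,-7,30)])
def g(q): return (proj(c,P@rackR(q[4],q[3]).T+q[:3])-uw).ravel()
r=least_squares(g,[*(o['tcp_pos']+[.01,0,-.04]),.26,-.03],loss='soft_l1');q=r.x;print('rack',q.round(4),g(q).round(1))
R=rackR(q[4],q[3]);print('grip-tcp',R@[-.009,0,.043]+q[:3]-o['tcp_pos'],'mid-tcp',q[:3]-o['tcp_pos'])
for n,v in dict(low=(-.069,0,-.015),hook=(.069,0,-.011)).items(): print(n,R@v+q[:3]-o['tcp_pos'])
im=cv2.imread('pics/w2.png')[30:265,20:260]
im=cv2.resize(im,None,fx=2.5,fy=2.5,interpolation=cv2.INTER_CUBIC)
for i in range(0,240,20): cv2.putText(im,str(20+i),(int(i*2.5),8),0,.3,(0,0,255),1);cv2.line(im,(int(i*2.5),10),(int(i*2.5),14),(0,0,255),1)
for i in range(0,235,20): cv2.putText(im,str(30+i),(0,int(i*2.5)+3),0,.3,(0,0,255),1)
cv2.imwrite('pics/w2c.png',np.clip(255*(im/255.)**1.3,0,255).astype(np.uint8))
```

```text
rack [ 0.5824  0.0952  0.2301  0.2662 -0.038 ] [-3.   0.2  1.9 -0.4 -0.7 -0.5  0.2  0.4 -0.3  5.5  0.5  6.2  0.1 -2.5
  0.2 -2.3]
grip-tcp [-0.00084567 -0.0006705   0.00152731] mid-tcp [ 0.01913639 -0.00143048 -0.03758969]
low [-0.04344067  0.00094952 -0.07021557]
hook [ 0.08854928 -0.00407047 -0.03004775]
```

View pics/w2c.png

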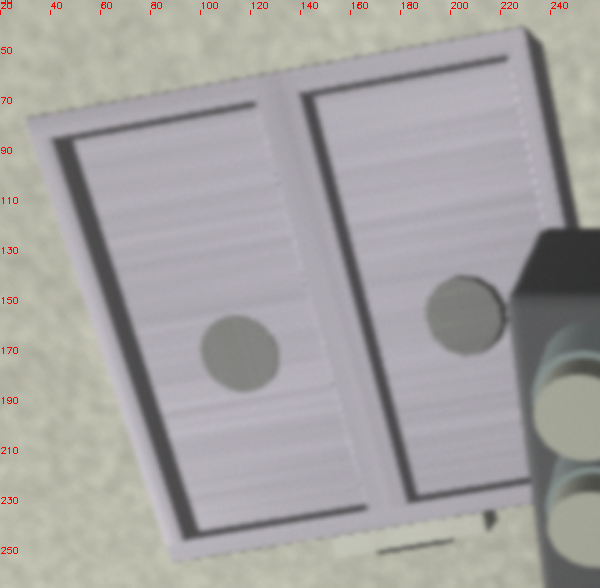

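Run:
```python
from h import *
import pickle
o=pickle.load(open('w2.pkl','rb'));c=wristcam(o)
k=np.array([(27,117),(525,27),(175,560),(53,138),(256,101),(184,540),(367,510),(300,93),(508,56),(409,502),(74,140),(200,530)])
uv=k/2.5+[20,30]
L=np.array([(79.5,86,32),(79.5,-86,32),(-79.5,86,32),(71.5,78,32),(71.5,8,32),(-71.5,78,32),(-71.5,8,32),(71.5,-8,32),(71.5,-78,32),(-71.5,-8,32),(71.5,78,20),(-71.5,78,20)])/1000
def X(p,L): return np.asarray(L)@Ro.from_euler('z',p[2]).as_matrix().T+[p[0],p[1],p[3]]
for fz in(0,1):
    f=lambda p:(proj(c,X([*p[:3],p[3]*fz],L))-uv).ravel()
    r=least_squares(f,[.6,.235,.13,0],loss='soft_l1');p=r.x.copy();p[3]*=fz;print(p.round(4),f(p).round(1).reshape(-1,2).tolist())
    print('bay_a',X(p,[(0,.043,.02)]))
```

```text
[0.6093 0.2358 0.1325 0.    ] [[-1.6, 0.1], [0.4, -0.6], [-1.8, 1.0], [0.4, 0.1], [-0.3, 0.3], [0.2, -0.4], [-0.0, -0.3], [0.7, 0.1], [-0.2, -0.0], [0.0, 0.1], [0.6, 0.2], [0.1, -0.1]]
bay_a [[0.6035737  0.27841532 0.02      ]]
[ 6.093e-01  2.359e-01  1.325e-01 -3.000e-04] [[-1.5, 0.2], [0.3, -0.5], [-1.7, 0.9], [0.5, 0.1], [-0.2, 0.3], [0.3, -0.5], [-0.0, -0.4], [0.7, 0.1], [-0.3, 0.0], [-0.0, 0.0], [0.6, 0.2], [0.1, -0.2]]
bay_a [[0.60357476 0.2785316  0.01970889]]
```

Block pose is well fitted with sub-pixel residuals: bay_a is at (0.6036, 0.2785) with yaw 0.1325. The rack sits about 15° tilted in the grip, so I'll level it on clear bench between the block and jar first.

apply_moves --motion '[0,1.5,3,0,0,0,5,0,0,0,5,0,0,0,3,0,0,0,1.5,0]'

```text
time: 9.15
tcp_pos: [0.5619, 0.082, 0.0911]
ee_rot: [0.0, 1.0, -0.016, -0.001]
wrist_force: [0.3, -0.3, -3.5]
finger_gap: 0.0136
```

apply_moves --motion '[0,0,0.5,0,0,0,0.5,0,0,0,0.3,0,0,0,0.3,0,0,0,0,0]' --newtons 12

```text
time: 9.78
tcp_pos: [0.5626, 0.0833, 0.0768]
ee_rot: [0.0, 1.0, -0.015, 0.0]
wrist_force: [0.1, -0.1, -4.1]
finger_gap: 0.014
```

Now contact at about 0.071, then the arc.

apply_moves --motion '[0,0,0.3,0,0,0,0.2,0,0.3,0,0.2,0,0.3,0,0.2,0,0.3,0,0.25,0]'

```text
time: 10.4
tcp_pos: [0.5725, 0.083, 0.0656]
ee_rot: [-0.0, 1.0, -0.015, 0.001]
wrist_force: [1.2, 0.2, 3.1]
finger_gap: 0.014
```

apply_moves --motion '[0.25,0,0.15,0,0.25,0,0.2,0,0.25,0,0.2,0,0.1,0,0.1,0,0,0,0,0]'

```text
time: 11.02
tcp_pos: [0.5802, 0.0828, 0.0586]
ee_rot: [-0.0, 1.0, -0.015, 0.0]
wrist_force: [1.3, -0.4, -1.1]
finger_gap: 0.014
```

apply_moves --motion '[0,0,0,0,0,0,0,0,0,0,0,0,0,0,0,0,0,0,0,0]' --jaw 2.6

```text
time: 11.65
tcp_pos: [0.58, 0.0828, 0.0587]
ee_rot: [-0.0, 1.0, -0.015, -0.0]
wrist_force: [0.1, -0.8, -0.0]
finger_gap: 0.0254
```

Run:
```python
from h import *
import cv2,pickle
o=status.get_obs();im=eyes.read_camera('wrist');pickle.dump(o,open('w3.pkl','wb'))
print(o['tcp_pos'],o['finger_gap'],o['wrist_force'],o['time'])
g=np.clip(255*(im[:,:,::-1]/255.)**.7,0,255).astype(np.uint8)
cv2.imwrite('pics/w3.png',im[:,:,::-1]);cv2.imwrite('pics/w3g.png',cv2.resize(g,(800,600),interpolation=cv2.INTER_CUBIC))
```

```text
[0.58003848 0.08277496 0.05874901] 0.025429813335760176 [ 0.13390528 -0.80984806 -0.02241189] 11.65
```

View pics/w3g.png

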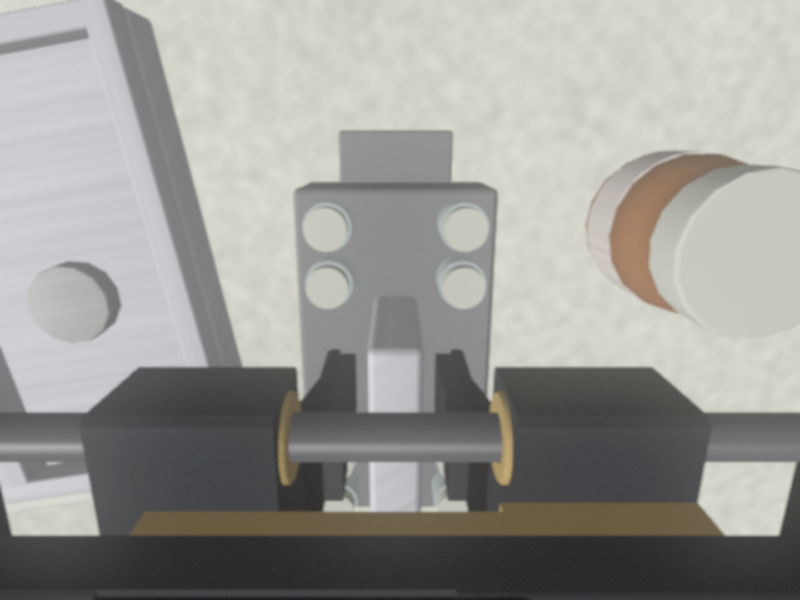

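Rack is flat on the bench, and bay_b's raised boss is plainly visible. I'll measure the rack relative to the TCP: body edge (295,190) to (497,190), tongue tip (340,131) to (452,131), handle top (369,349) to (420,349), handle base (377,297) to (416,297).

Run:
```python
from h import *
import pickle
o=pickle.load(open('w3.pkl','rb'));c=wristcam(o)
uw=np.array([(295,190),(497,190),(340,131),(452,131),(369,349),(420,349),(377,297),(416,297)])/1.25
P=rk([(51,33,30),(51,-33,30),(69,20,8),(69,-20,8),(16,7,80),(16,-7,80),(16,7,30),(16,-7,30)])
def g(q): return (proj(c,P@rackR(q[2],0).T+[q[0],q[1],.015])-uw).ravel()
r=least_squares(g,[.59,.08,-.03],loss='soft_l1');q=r.x;print('rack',q.round(4),g(q).round(1))
d=q[:2]-o['tcp_pos'][:2];print('mid-tcp',d)
# desired tcp: rotate whole by dpsi
dp=.1325-q[2];T=Ro.from_euler('z',dp).as_matrix()[:2,:2]
t=np.array([.6036,.2785])-T@d;print('dpsi',dp,'tcp target',t)
h=Ro.from_quat(np.roll(o['ee_rot'],-1)).as_matrix()[:2,:2];print('heading',np.arctan2(h[1,0],h[0,0]))
print('shift in current tool axes cm',100*h.T@(t-o['tcp_pos'][:2]))
```

```text
rack [ 0.5906  0.0814 -0.0315] [-2.  -0.6  1.9 -0.5 -1.1  0.5  0.9  0.6 -0.7  1.2  3.8  1.2 -1.5 -1.8
  0.5 -1.8]
mid-tcp [ 0.01056456 -0.00140911]
dpsi 0.16397402363979885 tcp target [0.59294713 0.27816565]
heading -0.03027103802092324
shift in current tool axes cm [  0.69889571 -19.56918722]
```

apply_moves --motion '[0,0,0,0,0,0,0,0,0,0,0,0,0,0,0,0,0,0,0,0]' --jaw 0.8 --newtons 35

```text
time: 12.32
tcp_pos: [0.5801, 0.0828, 0.0588]
ee_rot: [-0.0, 1.0, -0.015, 0.0]
wrist_force: [-0.3, 0.4, -0.4]
finger_gap: 0.0141
```

apply_moves --motion '[0,0,-1,0,0,0,-3,0,0,0,-3,0,0,0,-1,0,0.2,-2.5,0,0]'

```text
time: 12.95
tcp_pos: [0.5834, 0.1054, 0.1392]
ee_rot: [0.001, 1.0, -0.017, 0.0]
wrist_force: [-0.4, -0.1, -4.8]
finger_gap: 0.0136
```

apply_moves --motion '[0.2,-4.5,0,0,0.2,-4.5,0,0,0.1,-4.5,0,0,0,-3,0,0,0,-0.57,0,0]'

```text
time: 13.58
tcp_pos: [0.5915, 0.2811, 0.1376]
ee_rot: [-0.0, 1.0, -0.013, -0.001]
wrist_force: [0.6, -0.5, -4.0]
finger_gap: 0.0135
```

apply_moves --motion '[0,0,0,-0.082,0,0,0,-0.082,0,0,0,0,0,0,0,0,0,0,0,0]'

```text
time: 14.2
tcp_pos: [0.5931, 0.2778, 0.1387]
ee_rot: [0.0, 0.998, 0.066, -0.0]
wrist_force: [-0.1, 0.5, -4.4]
finger_gap: 0.0139
```

Run:
```python
from h import *
import cv2,pickle
o=status.get_obs();im=eyes.read_camera('wrist');pickle.dump(o,open('w4.pkl','wb'))
h=Ro.from_quat(np.roll(o['ee_rot'],-1)).as_matrix()[:2,:2];print('heading',np.arctan2(h[1,0],h[0,0]))
print(o['tcp_pos'],o['finger_gap'],o['wrist_force'],'shift',100*h.T@([.59295,.27817]-o['tcp_pos'][:2]))
g=np.clip(255*(im[:,:,::-1]/255.)**.7,0,255).astype(np.uint8)
cv2.imwrite('pics/w4.png',im[:,:,::-1]);cv2.imwrite('pics/w4g.png',cv2.resize(g,(800,600),interpolation=cv2.INTER_CUBIC))
```

```text
heading 0.13242972923558413
[0.59305566 0.2778442  0.13867075] 0.013906544386782554 [-0.06502561  0.49195591 -4.37491677] shift [-0.00617191 -0.03368972]
```

View pics/w4g.png

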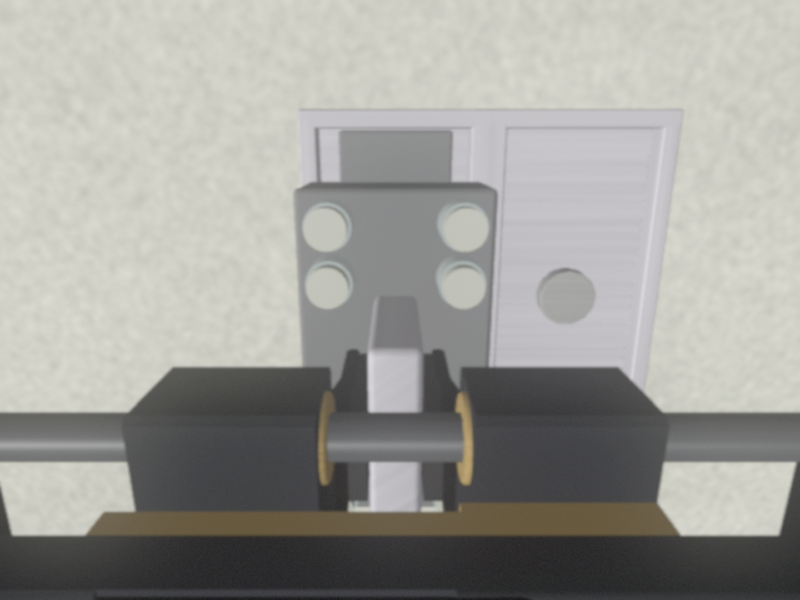

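Rack appears at the same pixels as on the bench, so it's level in the grip. The block edges are aligned with the image. Cross-checking the pocket from this view: A's far edge (318,127) to (473,127), B's (506,127) to (663,127), outer (301,110) to (683,110).

Run:
```python
from h import *
import pickle
o=pickle.load(open('w4.pkl','rb'));c=wristcam(o)
uv=np.array([(318,127),(473,127),(506,127),(663,127),(301,110),(683,110)])/1.25
L=np.array([(71.5,78,32),(71.5,8,32),(71.5,-8,32),(71.5,-78,32),(79.5,86,32),(79.5,-86,32)])/1000
def X(p,L): return np.asarray(L)@Ro.from_euler('z',p[2]).as_matrix().T+[p[0],p[1],0]
f=lambda p:(proj(c,X(p,L))-uv).ravel()
p=least_squares(f,[.6,.235,.13],loss='soft_l1').x;a=X(p,[(0,.043,.02)])[0]
print(p,f(p).round(1),'bay_a',a)
h=Ro.from_euler('z',.1325).as_matrix()[:2,:2]
d=Ro.from_euler('z',.164).as_matrix()[:2,:2]@[.01056,-.00141]
e=a[:2]-(o['tcp_pos'][:2]+d);print('error rack->bay, block axes mm',1000*h.T@e)
```

```text
[0.60943532 0.2359353  0.13184344] [-1.2  0.4 -0.5  0.5  1.6  0.5  0.7  0.5 -2.6 -1.1  1.  -0.9] bay_a [0.60378246 0.27856212 0.02      ]
error rack->bay, block axes mm [0.12844762 0.37119138]
```

apply_moves --motion '[0,-0.04,1.2,0,0,0,1.2,0,0,0,1,0,0,0,0.7,0,0,0,0,0]'

```text
time: 14.88
tcp_pos: [0.5926, 0.2784, 0.097]
ee_rot: [0.0, 0.998, 0.067, -0.001]
wrist_force: [-0.2, 0.2, -3.8]
finger_gap: 0.0138
```

apply_moves --motion '[0,0,0.2,0,0,0,0.2,0,0,0,0.2,0,0,0,0.2,0,0,0,0,0]'

```text
time: 15.5
tcp_pos: [0.5929, 0.2785, 0.0896]
ee_rot: [0.0, 0.998, 0.067, -0.0]
wrist_force: [0.0, 0.1, -3.9]
finger_gap: 0.0136
```

Bottom at about 0.031, just entering. I'll keep going slowly.

apply_moves --motion '[0,0,0.15,0,0,0,0.15,0,0,0,0.15,0,0,0,0,0,0,0,0,0]'

```text
time: 16.12
tcp_pos: [0.593, 0.2786, 0.0853]
ee_rot: [-0.0, 0.998, 0.067, -0.0]
wrist_force: [-0.1, -0.1, -3.5]
finger_gap: 0.0139
```

Inside the pocket with no contact (4.7 mm below the rim).

apply_moves --motion '[0,0,0.15,0,0,0,0.15,0,0,0,0.15,0,0,0,0,0,0,0,0,0]'

```text
time: 16.75
tcp_pos: [0.593, 0.2786, 0.0808]
ee_rot: [-0.0, 0.998, 0.067, 0.0]
wrist_force: [0.8, 0.1, -4.0]
finger_gap: 0.0136
```

apply_moves --motion '[0,0,0.1,0,0,0,0.1,0,0,0,0,0,0,0,0,0,0,0,0,0]' --newtons 15

```text
time: 17.38
tcp_pos: [0.593, 0.2786, 0.0788]
ee_rot: [-0.0, 0.998, 0.067, 0.0]
wrist_force: [-0.8, 0.0, -3.0]
finger_gap: 0.0137
```

apply_moves --motion '[0,0,0.05,0,0,0,0.05,0,0,0,0,0,0,0,0,0,0,0,0,0]'

```text
time: 18.0
tcp_pos: [0.593, 0.2786, 0.0788]
ee_rot: [0.0, 0.998, 0.067, 0.0]
wrist_force: [-4.2, -2.7, 7.2]
finger_gap: 0.0141
```

It touched down at TCP z 0.0788, exactly the predicted floor height. Releasing.

apply_moves --motion '[0,0,-0.05,0,0,0,0,0,0,0,0,0,0,0,0,0,0,0,0,0]' --jaw 3.4

```text
time: 18.62
tcp_pos: [0.593, 0.2786, 0.0782]
ee_rot: [-0.0, 0.998, 0.067, -0.0]
wrist_force: [0.4, 0.3, 0.3]
finger_gap: 0.0335
```

apply_moves --motion '[0,0,-1,0,0,0,-3,0,0,0,-5,0,0,0,-5,0,-2,0,-3,0]'

```text
time: 19.25
tcp_pos: [0.5742, 0.2762, 0.2518]
ee_rot: [-0.001, 0.998, 0.066, 0.002]
wrist_force: [0.1, 0.8, 0.2]
finger_gap: 0.0337
```

apply_moves --motion '[-3,0,0,0,0,0,0,0,0,0,0,0,0,0,0,0,0,0,0,0]'

```text
time: 19.88
tcp_pos: [0.5438, 0.2718, 0.2478]
ee_rot: [-0.0, 0.998, 0.067, -0.0]
wrist_force: [-0.5, 0.3, 0.3]
finger_gap: 0.0342
```

Run:
```python
from h import *
import cv2
o=status.get_obs();im=eyes.read_camera('wrist')[:,:,::-1];c=wristcam(o)
print(o['tcp_pos'],o['finger_gap'],o['wrist_force'],o['time'])
# numeric check: model rack seated at bay_a; find best match of body-top/vial/handle edges by image gradient
g=cv2.GaussianBlur(cv2.cvtColor(im,cv2.COLOR_BGR2GRAY).astype(float),(0,0),1)
G=np.hypot(cv2.Sobel(g,-1,1,0),cv2.Sobel(g,-1,0,1))
def seg(a,b): return np.linspace(a,b,60)
E=np.vstack([seg((51,-33,30),(51,33,30)),seg((-30,33,30),(51,33,30)),seg((-30,-33,30),(51,-33,30)),seg((16,7,80),(16,-7,80)),seg((69,20,8),(69,-20,8)),seg((-10,7,80),(16,7,80)),seg((-10,-7,80),(16,-7,80))])
P=rk(E)
from scipy.ndimage import map_coordinates as mc
def s(x,y,z,yaw,t):
    uv=proj(c,P@rackR(yaw,t).T+[x,y,z]);return mc(G,[uv[:,1],uv[:,0]],order=1).mean()
from scipy.optimize import differential_evolution as de
for z in (.035,.044):
    r=de(lambda q:-s(q[0],q[1],z,q[2],q[3]),[(.59,.615),(.265,.29),(.09,.17),(-.08,.08)],seed=0,maxiter=60)
    print(z,r.x.round(4),-r.fun)
r=de(lambda q:-s(*q),[(.59,.615),(.265,.29),(.025,.055),(.09,.17),(-.08,.08)],seed=0,maxiter=80);print(r.x.round(4),-r.fun)
t0=cv2.imread('pics/top0.png');t1=eyes.read_camera('top')[:,:,::-1];d=cv2.absdiff(t0,np.ascontiguousarray(t1)).max(2)
n,_,st,ce=cv2.connectedComponentsWithStats((cv2.GaussianBlur(d,(5,5),0)>25).astype(np.uint8))
print([tuple(x) for x in st[1:] if x[4]>15])
```

```text
[0.54380567 0.27179379 0.24784449] 0.03424889614425232 [-0.49741643  0.34658737  0.30310486] 19.875
0.035 [0.6063 0.2797 0.1333 0.0507] 99.39307547732099
0.044 [0.6051 0.2797 0.1333 0.0331] 94.38443157102537
[0.606  0.2797 0.0375 0.1333 0.0459] 99.94925549174681
[(np.int32(0), np.int32(27), np.int32(640), np.int32(453), np.int32(245669)), (np.int32(0), np.int32(31), np.int32(16), np.int32(62), np.int32(434)), (np.int32(105), np.int32(36), np.int32(7), np.int32(6), np.int32(20)), (np.int32(125), np.int32(36), np.int32(8), np.int32(12), np.int32(43)), (np.int32(95), np.int32(43), np.int32(9), np.int32(6), np.int32(20)), (np.int32(93), np.int32(45), np.int32(54), np.int32(52), np.int32(1006)), (np.int32(136), np.int32(47), np.int32(9), np.int32(4), np.int32(19)), (np.int32(143), np.int32(57), np.int32(6), np.int32(6), np.int32(26)), (np.int32(212), np.int32(196), np.int32(4), np.int32(51), np.int32(119)), (np.int32(220), np.int32(209), np.int32(8), np.int32(6), np.int32(31)), (np.int32(635), np.int32(453), np.int32(5), np.int32(7), np.int32(25))]
```

The edge fit suggests a small tilt. I'll run the same fit on the flat-on-bench picture as a control, to see whether that's measurement bias.

```bash
cat > fit.py <<'E'
from h import *
import cv2
from scipy.ndimage import map_coordinates as mc
from scipy.optimize import differential_evolution as de
def seg(a,b): return np.linspace(a,b,60)
P=rk(np.vstack([seg((51,-33,30),(51,33,30)),seg((0,33,30),(51,33,30)),seg((0,-33,30),(51,-33,30)),seg((16,7,80),(16,-7,80)),seg((69,20,8),(69,-20,8)),seg((0,7,80),(16,7,80)),seg((0,-7,80),(16,-7,80))]))
def fit(im,o,x,y,z,yaw,dz=.006):
    c=wristcam(o);g=cv2.GaussianBlur(cv2.cvtColor(im,cv2.COLOR_BGR2GRAY).astype(float),(0,0),1)
    G=np.minimum(np.hypot(cv2.Sobel(g,-1,1,0),cv2.Sobel(g,-1,0,1)),150)
    def s(q):
        uv=proj(c,P@rackR(q[3],q[4]).T+q[:3]);return -mc(G,[uv[:,1],uv[:,0]],order=1).mean()
    r=de(s,[(x-.012,x+.012),(y-.012,y+.012),(z-dz,z+dz),(yaw-.04,yaw+.04),(-.1,.1)],seed=0,maxiter=120)
    return r.x.round(4),r.fun
E
python3 - <<'E'
from fit import *
import pickle
for n,a in (('w3',(.59,.081,.015,-.031)),('w4',(.6035,.2785,.0957,.1325))):
    o=pickle.load(open(n+'.pkl','rb'));print(n,o['tcp_pos'].round(4),fit(cv2.imread(f'pics/{n}.png'),o,*a))
o=status.get_obs();im=np.ascontiguousarray(eyes.read_camera('wrist')[:,:,::-1]);cv2.imwrite('pics/w5.png',im)
print('seated',fit(im,o,.604,.279,.035,.1325,.012))
c=wristcam(o) # floor/rim contact: dump predicted pixel spots
E
```

```text
w3 [0.58   0.0828 0.0587] (array([ 0.591 ,  0.0821,  0.012 , -0.0451,  0.0351]), np.float64(-104.81137213253037))
w4 [0.5931 0.2778 0.1387] (array([0.604 , 0.2785, 0.0925, 0.1301, 0.0181]), np.float64(-108.86494545712925))
seated (array([0.606 , 0.2797, 0.0363, 0.1336, 0.0485]), np.float64(-100.0877763140546))
```

The control shows the fit's own tilt bias of about 0.02–0.035 rad. I'll do a like-for-like check by returning to the same tool-relative pose with open jaws and comparing with the flat-on-bench picture.

apply_moves --motion '[3,0,0,0,2,0,3,0,0,0,5,0,0,0,4,0,0,0,2,0]'

```text
time: 20.65
tcp_pos: [0.592, 0.278, 0.1058]
ee_rot: [0.001, 0.998, 0.067, -0.002]
wrist_force: [0.6, -0.3, 0.1]
finger_gap: 0.0344
```

Run:
```python
from cell import status
o=status.get_obs();print(o['tcp_pos'],o['wrist_force'])
```

```text
[0.59204647 0.27798332 0.10575925] [ 0.62939699 -0.26922905  0.11982224]
```

apply_moves --motion '[0,0,1.0,0,0,0,1.0,0,0,0,0.6,0,0,0,0,0,0,0,0,0]'

```text
time: 21.28
tcp_pos: [0.5933, 0.2788, 0.083]
ee_rot: [-0.0, 0.998, 0.067, 0.0]
wrist_force: [-0.4, -0.6, -0.4]
finger_gap: 0.0343
```

Run:
```python
from h import *
import cv2,pickle
o=status.get_obs();print(o['tcp_pos'],o['wrist_force'])
im=np.ascontiguousarray(eyes.read_camera('wrist')[:,:,::-1]);cv2.imwrite('pics/w6.png',im);pickle.dump(o,open('w6.pkl','wb'))
ref=cv2.cvtColor(cv2.imread('pics/w3.png'),6);cur=cv2.cvtColor(im,6)
# local shift of rack features between flat-on-bench picture and now
for n,(u,v,w,h) in dict(vialTL=(240,160,45,42),vialTR=(350,160,45,42),vialBL=(240,206,45,42),vialBR=(350,206,45,42),tongue=(268,98,100,50),htop=(290,268,52,30),hbase=(296,228,42,30)).items():
    T=ref[v:v+h,u:u+w];S=cur[v-20:v+h+20,u-20:u+w+20]
    m=cv2.matchTemplate(S,T,cv2.TM_CCOEFF_NORMED);_,b,_,l=cv2.minMaxLoc(m);print(n,'shift',l[0]-20,l[1]-20,round(b,3))
c=wristcam(o);p=lambda x,t,z:proj(c,rk([(45,20,45),(25,20,45),(69,0,8),(16,0,80),(16,0,30)])@rackR(.1325,t).T+[x,.2785,z])
b=p(.6036,0,.035);print('d/tilt .04',(p(.6036,.04,.0368)-b).round(1).tolist());print('d/x 2.5mm',(p(.6061,0,.035)-b).round(1).tolist());print('d/z 9mm',(p(.6036,0,.044)-b).round(1).tolist())
```

```text
[0.59328504 0.27877703 0.08295067] [-0.3736127  -0.57299365 -0.44319347]
vialTL shift 2 -1 0.988
vialTR shift -1 -1 0.991
vialBL shift 2 -2 0.986
vialBR shift -1 -2 0.988
tongue shift 0 1 0.932
htop shift 1 -4 0.993
hbase shift 1 -2 0.984
d/tilt .04 [[-1.0, 4.6], [-0.7, 4.8], [0.1, -0.7], [0.0, 10.5], [0.0, 2.9]]
d/x 2.5mm [[0.7, -6.6], [0.7, -6.2], [0.8, -5.8], [1.1, -7.3], [0.8, -5.6]]
d/z 9mm [[-2.8, 3.2], [-2.6, 5.9], [0.1, -0.4], [0.2, 11.0], [0.1, 5.9]]
```

All feature shifts match a level, fully seated rack with the tool 4 mm higher: about 0 tilt, underside at about 0.020 m, x within 0.5 mm. The "tilt" was fit bias. Now retreat and check the bystanders.

apply_moves --motion '[0,0,-1,0,0,0,-3,0,0,0,-5,0,0,0,-5,0,0,0,-3,0]'

```text
time: 21.95
tcp_pos: [0.5935, 0.2792, 0.2565]
ee_rot: [-0.001, 0.998, 0.067, 0.002]
wrist_force: [0.7, 0.6, 0.1]
finger_gap: 0.0338
```

apply_moves --motion '[0,0,0,0,0,0,0,0,0,0,0,0,0,0,0,0,0,0,0,0]'

```text
time: 22.58
tcp_pos: [0.5929, 0.2785, 0.2518]
ee_rot: [0.0, 0.998, 0.067, -0.0]
wrist_force: [-0.5, -0.4, -0.7]
finger_gap: 0.034
```

Run:
```python
from h import *
import cv2
o=status.get_obs();print(o['tcp_pos'],o['wrist_force'],o['time'])
cur=cv2.cvtColor(eyes.read_camera('side'),cv2.COLOR_RGB2GRAY);ref=cv2.cvtColor(cv2.imread('pics/side0.png'),6)
for n,(u,v,w,h) in dict(beaker=(352,226,32,42),jar=(276,226,30,38),box=(216,226,40,46),wrench=(380,302,32,66),solvent=(340,358,50,60),dish=(362,148,36,30),driver=(385,186,28,54)).items():
    m=cv2.matchTemplate(cur[max(v-20,0):v+h+20,u-20:u+w+20],ref[v:v+h,u:u+w],cv2.TM_CCOEFF_NORMED);_,b,_,l=cv2.minMaxLoc(m);print(n,l[0]-20,l[1]-20,round(b,2))
print(robot.sign_off())
```

```text
[0.59285097 0.27848622 0.25178085] [-0.53981151 -0.40684326 -0.74783199] 22.575
beaker 0 0 0.99
jar 2 6 0.37
box 0 0 0.98
wrench 0 0 1.0
solvent 0 0 1.0
dish 0 0 1.0
driver 0 0 1.0
the job is handed in; nothing more can be done
None
```

The rack is out of the dock and seated in bay_a, the pocket on the block's +y side, and the job is handed in at about 22.6 s; sign-off reports no verdict.

- **Dock:** I raised the low end about 14° with the tongue still under the keeper, then drew the rack down the slope and out. The low edge's height over the lip comes from geometry and the side picture. Wrist readings through this part were only about 4–5 N, roughly the rack's weight.
- **Levelling:** I set the rack flat on clear bench between the block and the jar, re-gripped it, and carried it level to the block. Two pictures showed the raised boss in bay_b.
- **Seating:** It touched down with the tool at 0.0788 m, which puts the underside at about 0.020 m, the floor height. The highest reading at the end of a move was about 9 N.

**Last checks:**
- **Level and position:** A close-up compared with the flat-on-bench picture showed the rack level, fully down and shifted by no more than about 0.5 mm. Before insertion it was within about 0.5 mm of the pocket centre.
- **Disagreement:** An edge fit taken from higher up suggested a 0.046 rad tilt. I put that down to bias, because the same fit gave 0.035 rad for the rack when it was flat on the bench.
- **Bystanders:** Beaker, box, wrench, solvent, dish and driver showed no movement.
- **Not confirmed:** The final image match for the jar was poor (0.37). I think the arm was blocking the side view. The rack and gripper stayed clear of the jar by plan, but I did not confirm it in a picture.

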